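Dial the code on the chemical box and draw its bolt

ROBOT

A 6-joint arm with a two-finger parallel gripper is mounted at the origin on the work surface; the furniture and walls round the work are solid. World frame = base frame: x ahead of the robot, y to its left, z up, the work surface at z = 0. Lengths are in m, angles in degrees, forces in N, time in s.
With the tool pointing down it reaches from about 0.225 to 0.875 m from the base axis. Payload 3.4 kg.
Tool frame: the origin (TCP) lies on the mounting face of the last link; the fingertips stand 173 mm ahead of it and the grasp point (between the pads) lies 155 mm ahead of it (ctrl.grip_point_offset is the distance from the TCP to the grasp point, in m); z points along the fingers, y is the line along which they close (so a half turn about z gives the same grasp; the last joint's range is limited). The gripper opens to 85 mm and grips with 20 to 120 N. Pads are 22 mm wide; open, the fingers measure 114 mm over their backs; the gripper's body (76 mm by 85 mm) begins 54 mm behind the grasp point. The pads swing forward as they close: fully open they stand 13 mm farther back than shut.
Start: joints at [67.953, 15.808, 86.224, -0, 77.962, -6.933], TCP at [0.15, 0.555, 0.405] pointing down, gripper open.
Joint ranges: [-165.64, 165.64], [-43.16, 119.46], [12.63, 154.43], [-67.54, 247.53], [6.08, 155.33], [-154.97, 154.97]. Speed limits (degrees/s): [147.25, 147.25, 180, 180, 180, 180].

INTERFACE

Orientations are given as [roll, pitch, yaw] about the fixed x, y, z axes, in that order (R = Rz(yaw) Ry(pitch) Rx(roll)).
In Python, from workcell import ctrl gives the robot as it stands. The module is installed in compiled form; this text tells all that it offers.
- The arm moves only by the tool step_arm, never from a script. Its argument "series" is a list that holds one entry, the list of rows, each a list of 7 numbers: the shift along the tool's x, y, z in cm, then the turn, a rotation vector about the tool's x, y, z in rad, then the opening, from 0 (shut) to 1 (fully open). A call has exactly 8 rows; each row is the pose to reach, as a shift and turn from the pose commanded when the call began, along the tool's axes at that moment; what a row does not reach only later rows make up. A row lasts 1/8 s, in which the tool goes at most 62.5 mm and 10.7 degrees, less where a joint would pass 70% of its speed; a pose out of reach is approached as far as the arm can. A call with a gripper value outside its range is refused whole. The fingers move at their own pace and stop on an object; "force" is the grip in N (left out, the last holds). Time passes only in rows, so rows that repeat a pose let the fingers close, or fill a call up. It gives the time, the measured TCP pose, the force, the opening and the grip force at its end, in the units of the state.
- ctrl.get_state(): the state, without advancing time (a new reading comes with each control period).
- ctrl.capture(name): name is "side" or "top" or "wrist"; returns the picture (384x512x3 uint8, red, green, blue); there is no depth.
- ctrl.calibration(name): a dict with "fx", "fy", "cx", "cy" (pixels), "R" (3x3) and "t" (3): a world point X has camera coordinates R X + t. Camera axes: x right, y down, z forward; pixel columns grow to the right and rows downward; lengths in m; the calibration is good to about 2 mm. The wrist camera is an equidistant fisheye: a pixel r from the principal point sees the ray r / f radians off the axis. A picture is of the moment at which its call begins: read the wrist's pose just before it. calibration takes no time and is no camera call; for the wrist camera it gives the pose at the moment of the call.
- ctrl.job_done(): hands the job in; it is judged then, once.
The state is a dict: "time": time; "q": joint angles; "dq": joint speeds; "effort": joint torques, N m; "tcp_pos": TCP position; "tool_rot": TCP orientation; "ft_force": force on the tool from outside, world axes, zero at the start; "wrist_torque": the same for the moment, N m; "gripper_width": finger opening in m; "grasp_force": force on a finger pad.
Only numpy, scipy, OpenCV 4.12 (cv2) and the standard library are available. Lean on these libraries where they do the work, as an engineer would, in place of code of your own. Each camera call takes 0.05 s, during which the arm holds its last target. There are 200 camera calls.

TASK

Unlock the blue-lidded chemical box: with a closed fingertip, roll its three thumbwheels gently so that, from left to right, the faces with 3, 5 and 2 dots are on top in line with the red marks, and only then draw the bolt by its red knob fully out to the right. Press the wheels only lightly (5 to 10 N is plenty, 20 N is too much; their bearings are worn), do not force the bolt against a wheel that is not set, and leave the other things alone.

Things in the scene. Friction and masses are not known exactly. Their poses are not given: they have to be found in the camera images.
- lockbox: fixed grey chemical box, blue lid, 169 (x) x 274 (y) x 80 mm; origin under its centre, z up, x from the hasp plate (robot side) to the hinges, y left. On the lid a dark lock case, 84 x 164 mm, top 102 mm above the counter, with three white thumbwheels in a row along y at y = +70, +20, -30 mm, x = 0; posts beside them, tops 109 mm up, have red stripes: the face on top of a wheel is the one read.
- wheel_a_top (a point): nominal top of the rim of the LEFT (first) thumbwheel, fixed to the box 116 mm above its underside. Smooth white drum, radius 24, width 22 mm, level axle along box y. Its bearing is worn: the real rim lies up to 4 mm above or below this point, not measured and different for each wheel, so find it by touch; it is rigid when pressed lightly.
- wheel_a (a joint): turn of the LEFT (first) wheel, rad. Faces 60 degrees apart bear 1 to 6 black dots; face k is up at (k-1) x 1.0472, so 3 dots at 2.094. Growing values roll the wheel's top away from the robot (box +x). Stops at -0.5 and 5.74. Stays where left: friction, 1.3 N at the rim, no clicks. Roll it with a closed fingertip pressed lightly on top and drawn along box x: 24 mm per rad.
- wheel_b_top (a point): nominal top of the rim of the MIDDLE (second) thumbwheel, fixed to the box 116 mm above its underside. Smooth white drum, radius 24, width 22 mm, level axle along box y. Its bearing is worn: the real rim lies up to 4 mm above or below this point, not measured and different for each wheel, so find it by touch; it is rigid when pressed lightly.
- wheel_b (a joint): turn of the MIDDLE (second) wheel, rad. Faces 60 degrees apart bear 1 to 6 black dots; face k is up at (k-1) x 1.0472, so 5 dots at 4.189. Growing values roll the wheel's top away from the robot (box +x). Stops at -0.5 and 5.74. Stays where left: friction, 1.3 N at the rim, no clicks. Roll it with a closed fingertip pressed lightly on top and drawn along box x: 24 mm per rad.
- wheel_c_top (a point): nominal top of the rim of the RIGHT (third) thumbwheel, fixed to the box 116 mm above its underside. Smooth white drum, radius 24, width 22 mm, level axle along box y. Its bearing is worn: the real rim lies up to 4 mm above or below this point, not measured and different for each wheel, so find it by touch; it is rigid when pressed lightly.
- wheel_c (a joint): turn of the RIGHT (third) wheel, rad. Faces 60 degrees apart bear 1 to 6 black dots; face k is up at (k-1) x 1.0472, so 2 dots at 1.047. Growing values roll the wheel's top away from the robot (box +x). Stops at -0.5 and 5.74. Stays where left: friction, 1.3 N at the rim, no clicks. Roll it with a closed fingertip pressed lightly on top and drawn along box x: 24 mm per rad.
- bolt_knob (a point): centre of the upright red round knob (16 mm diameter, its 25 mm high grip centred here, 116 mm above the counter; steel guide rails below it reach 90 mm up) of the lock's flat bolt, on the lid at the right-hand end of the lock case (box x = 0, y = -95 mm)
- bolt (a joint): travel of the bolt, m: 0 shut (pushed in towards the wheels), 0.025 fully drawn, sliding along the box's -y (away from the wheels, to the right); about 1.5 N of friction. Inside the case a fin for each wheel passes only when that wheel shows its code number (within about 0.2 rad); otherwise the bolt stops after about 1 mm against that wheel.
- mug_3: cream mug, 64x91x50 mm, a bystander; origin under its centre
- cutlery_cup: cream slotted cutlery cup with cutlery, 69x69x208 mm, a bystander; origin under its centre
- tab_tub: white tub with a blue lid, 85x124x115 mm, a bystander; origin under its centre

How it is judged:
By the outcome, as a careful person would: the job done as asked, in the order asked, and still so for the second after the job is handed in, with the robot touching nothing.
It also fails if it takes over 72 s, if anything falls off the work surface, if the arm or the gripper's body presses on something with over 40 N, if the wrist force passes 120 N, or if a joint passes its speed limit or range.

## Working session

There is one attempt and no reset: what is moved stays moved. The work goes in short steps, Python scripts to look and compute and a tool call to move; the robot and the scene stay as the last step left them, time stands still between calls to the robot, and variables do not carry over. Pictures are saved under pics/ and viewed, at most 10 in all, crops included, and the job is handed in when it is done.

Besides the shell and the picture viewer there is one more tool, called after "Call:" as a command line: name --argument value ..., lists and objects as JSON in quotes. step_arm: Moves the arm, as the interface text tells. Its arguments: {"type":"object","properties":{"series":{"type":"array","items":{"type":"array","items":{"type":"array","items":{"type":"number"}}}},"force":{"type":"number"}},"required":["series"]}

```bash
mkdir -p pics
python3 - <<'E'
from workcell import ctrl
import cv2, numpy as np
s=ctrl.get_state();print({k:np.round(v,3).tolist() for k,v in s.items()})
ims=[]
for n in ["side","top"]:
    im=ctrl.capture(n); cv2.imwrite(f"pics/{n}0.png",im[:,:,::-1]); c=ctrl.calibration(n); print(n,{k:np.round(v,4).tolist() for k,v in c.items()})
    ims.append(im)
cv2.imwrite("pics/both0.png",cv2.resize(np.vstack(ims)[:,:,::-1],None,fx=.78,fy=.78))
E
```

```text
{'time': 0.0, 'q': [67.953, 15.847, 86.297, -0.001, 77.96, -6.933], 'dq': [-0.03, -0.183, 0.043, 0.039, 0.014, -0.045], 'effort': [-0.0, -41.678, -24.58, -0.0, 0.011, 0.0], 'tcp_pos': [0.15, 0.555, 0.404], 'tool_rot': [-179.897, -0.012, 164.886], 'ft_force': [-0.028, -0.982, -0.059], 'wrist_torque': [0.013, 0.012, 0.012], 'grasp_force': 0.0, 'gripper_width': 0.085}
side {'fx': 441.2259, 'fy': 441.2259, 'cx': 264.5597, 'cy': 196.7871, 'R': [[-0.9794, -0.2014, -0.016], [-0.1215, 0.6504, -0.7498], [0.1614, -0.7324, -0.6614]], 't': [0.4628, 0.1503, 0.9697]}
top {'fx': 402.5324, 'fy': 402.5324, 'cx': 254.4848, 'cy': 191.1254, 'R': [[0.0283, -0.9994, 0.0182], [-0.9857, -0.0309, -0.1659], [0.1663, -0.0132, -0.986]], 't': [-0.0561, 0.4815, 1.2004]}
```

View pics/both0.png

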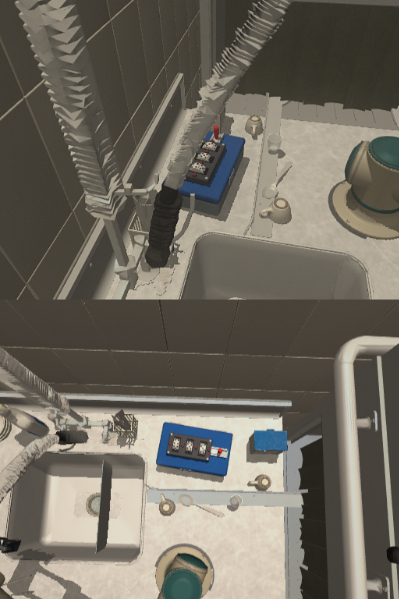

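The top view shows the blue box around (250,192) px, with the wheels in a row and the red knob at about (283,196). Next I'll measure it.

```bash
cat > h.py <<'E'
from workcell import ctrl
import cv2, numpy as np
from scipy.spatial.transform import Rotation as Ro
def ray(c,u,v,fish=False):
    x=np.array([(u-c['cx'])/c['fx'],(v-c['cy'])/c['fy']])
    if fish:
        r=np.hypot(*x); d=np.r_[x/r*np.sin(r) if r>1e-9 else x,np.cos(r)]
    else: d=np.r_[x,1]
    R=np.array(c['R']);return -R.T@np.array(c['t']), R.T@d
def onz(c,u,v,z,fish=False):
    o,d=ray(c,u,v,fish); return o+d*(z-o[2])/d[2]
def proj(c,X,fish=False):
    p=np.array(c['R'])@X+np.array(c['t'])
    if fish:
        r=np.hypot(p[0],p[1]); th=np.arctan2(r,p[2]); m=p[:2]/r*th
    else: m=p[:2]/p[2]
    return m*[c['fx'],c['fy']]+[c['cx'],c['cy']]
E
python3 - <<'E'
from h import *
im=cv2.imread("pics/top0.png");c=ctrl.calibration("top")
hsv=cv2.cvtColor(im,cv2.COLOR_BGR2HSV)
m=cv2.inRange(hsv,(100,120,40),(125,255,255))
for k in cv2.findContours(m,cv2.RETR_EXTERNAL,cv2.CHAIN_APPROX_SIMPLE)[0]:
    if cv2.contourArea(k)>300:
        b=cv2.boxPoints(cv2.minAreaRect(k)); P=np.array([onz(c,*p,.08) for p in k[:,0]])[:,:2]
        r=cv2.minAreaRect((P*1000).astype(np.float32)); print(b.tolist(),r)
red=cv2.inRange(hsv,(0,150,80),(6,255,255))|cv2.inRange(hsv,(174,150,80),(180,255,255))
n,l,st,ce=cv2.connectedComponentsWithStats(red)
for i in range(1,n):
    if st[i,4]>2: print("red",st[i],ce[i],onz(c,*ce[i],.116))
n,l,st,ce=cv2.connectedComponentsWithStats(cv2.inRange(hsv,(0,0,150),(180,70,255))[150:220,200:300])
for i in range(1,n):
    if 40<st[i,4]<900: print("white",st[i],ce[i]+[200,150],onz(c,*(ce[i]+[200,150]),.116))
t=cv2.resize(im[145:235,195:305],None,fx=5,fy=5,interpolation=cv2.INTER_CUBIC)
cv2.imwrite("pics/top_crop.png",t)
E
```

```text
[[326.0, 167.0], [368.0, 167.0], [368.0, 194.0], [326.0, 194.0]] ((518.2886962890625, -318.5604248046875), (126.58209228515625, 82.29043579101562), 89.9290771484375)
[[199.5029296875, 210.93270874023438], [208.71823120117188, 156.56240844726562], [298.5115966796875, 171.7816162109375], [289.2962951660156, 226.15191650390625]] ((476.0391845703125, -25.100341796875), (269.5770263671875, 166.74954223632812), 82.0042724609375)
red [216 183   3   2   4] [217.  183.5] [0.48921089 0.06853362 0.116     ]
red [233 186   3   2   3] [234.         186.33333333] [0.48242957 0.01902656 0.116     ]
red [250 189   3   2   4] [251.25 189.25] [ 0.47543176 -0.03117113  0.116     ]
red [279 191   6   6  22] [281.59090909 193.68181818] [ 0.46518431 -0.11932402  0.116     ]
red [267 192   3   2   4] [268.25 192.25] [ 0.46817287 -0.08060755  0.116     ]
white [22 29  8 12 64] [225.515625 184.375   ] [0.48741562 0.0437941  0.116     ]
white [39 32  8 12 56] [242.625      187.23214286] [ 0.48057484 -0.00602302  0.116     ]
white [56 34  8 13 68] [259.48529412 190.25      ] [ 0.4732451  -0.05509048  0.116     ]
white [ 70  38  11  13 101] [274.34653465 193.99009901] [ 0.46362498 -0.09836417  0.116     ]
white [82 40 10 13 83] [287.04819277 196.95180723] [ 0.4561031 -0.1352788  0.116    ]
```

View pics/top_crop.png

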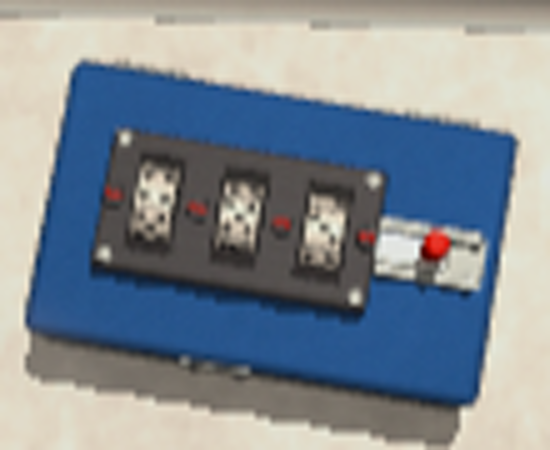

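The crop shows the box (yaw about -8°), the wheels in the dark case and the red knob at its right end. A ruffled sprayer hose near the camera may sit near my path, so I'll triangulate it first.

Run:
```python
from h import *
ct,cs=ctrl.calibration("top"),ctrl.calibration("side")
def plane(c,a,b):
    o,d1=ray(c,*a);_,d2=ray(c,*b);return o,np.cross(d1,d2)
def X(n,o,p):
    r,d=ray(ct,*p);return r+d*(n@(o-r))/(n@d)
k=1/.78
o,n=plane(cs,(285*k,0),(175*k,190*k))
for p in [(0,172),(30,150),(65,137)]: print("T2",X(n,o,(p[0]*k,p[1]*k)).round(3))
o,n=plane(cs,(45*k,0),(105*k,200*k))
for p in [(0,55),(40,90),(75,115)]: print("T1",X(n,o,(p[0]*k,p[1]*k)).round(3))
```

```text
T2 [0.325 0.363 0.628]
T2 [0.393 0.385 0.484]
T2 [0.458 0.365 0.332]
T1 [0.557 0.372 0.665]
T1 [0.553 0.382 0.475]
T1 [0.556 0.383 0.226]
```

Run:
```python
import cv2,numpy as np
a=cv2.imread("pics/side0.png");b=cv2.imread("pics/top0.png")
cv2.imwrite("pics/big.png",np.vstack([cv2.resize(a[:, :384],(400,400)),cv2.resize(b[100:300,:384],(400,200))]))
```

```text
(no output)
```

View pics/big.png

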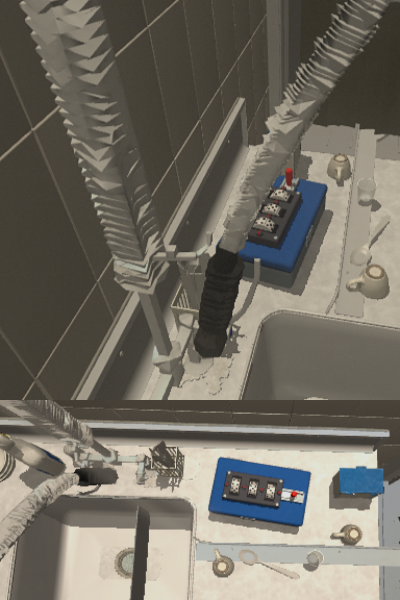

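The view shows a spring faucet: the hose arches at y≈0.37, x 0.32–0.55. I'll retract first and pass inside it, closing the fingers on the way.

Call:
step_arm --series '[[[-0.6,-5.3,0,0,0,0.15,0],[-1.2,-10.6,0,0,0,0.3,0],[-1.8,-16,0,0,0,0.45,0],[-2.4,-21.3,0,0,0,0.6,0],[-3,-26.6,0,0,0,0.75,0],[-7.5,-28.8,0,0,0,0.9,0],[-12,-30.9,0,0,0,1.05,0],[-16.4,-33.1,0,0,0,1.2,0]]]' --force 40

```text
time: 1.1
tcp_pos: [0.2224, 0.1915, 0.4048]
tool_rot: [179.9, -0.0, 95.9]
ft_force: [1.1, 1.6, -0.4]
gripper_width: 0.0001
grasp_force: 0.0
```

Call:
step_arm --series '[[[-3.75,3.25,0,0,0,0.04,0],[-7.5,6.5,0,0,0,0.08,0],[-11.2,9.8,0,0,0,0.12,0],[-15,13,0,0,0,0.16,0],[-18.8,16.3,0,0,0,0.2,0],[-22.5,19.5,0,0,0,0.248,0],[-22.5,19.5,0,0,0,0.248,0],[-22.5,19.5,0,0,0,0.248,0]]]'

```text
time: 2.1
tcp_pos: [0.4393, -0.0099, 0.4041]
tool_rot: [-179.9, -0.0, 81.9]
ft_force: [0.5, -0.4, -0.8]
gripper_width: -0.0
grasp_force: 0.0
```

Run:
```python
from h import *
s=ctrl.get_state();print(s['tcp_pos'],s['tool_rot'],s['ft_force'])
c=ctrl.calibration("wrist");im=ctrl.capture("wrist");cv2.imwrite("pics/w1.png",im[:,:,::-1])
np.save("w1c.npy",c,allow_pickle=True);print({k:np.round(v,3).tolist() for k,v in c.items()})
hsv=cv2.cvtColor(im[:,:,::-1].copy(),cv2.COLOR_BGR2HSV)
red=cv2.inRange(hsv,(0,150,80),(6,255,255))|cv2.inRange(hsv,(174,150,80),(180,255,255))
n,l,st,ce=cv2.connectedComponentsWithStats(red)
for i in range(1,n):
    if st[i,4]>8: print("red",st[i],ce[i].round(1),onz(c,*ce[i],.109,True).round(4))
th=np.radians(-8.1);bx=np.array([np.cos(th),np.sin(th),0]);by=np.array([-bx[1],bx[0],0]);O=np.array([.477,-.0255,0])
for y in (.07,.02,-.03,-.095): print(y,proj(c,O+by*y+[0,0,.116],True).round(1),(O+by*y).round(4))
```

```text
[ 0.43934454 -0.00994986  0.40406753] [-1.79864808e+02 -3.58273084e-02  8.19042312e+01] [ 0.53594359 -0.44245898 -0.77206667]
{'fx': 297.319, 'fy': 297.319, 'cx': 257.863, 'cy': 190.979, 'R': [[0.99, -0.142, -0.003], [-0.133, -0.939, 0.317], [-0.047, -0.314, -0.948]], 't': [-0.435, 0.008, 0.397]}
red [303  88   5  12  41] [305.2  93. ] [0.4912 0.0676 0.109 ]
red [302 143   4  12  40] [303.8 148.9] [0.4841 0.0176 0.109 ]
red [300 195   4  11  39] [301.6 200.1] [ 0.4772 -0.0313  0.109 ]
red [298 242   3   9  26] [299.  245.8] [ 0.4702 -0.0805  0.109 ]
red [290 264  15  21 181] [297.1 274.3] [ 0.4655 -0.1155  0.109 ]
0.07 [304.8 120.7] [0.4869 0.0438 0.    ]
0.02 [302.9 176.1] [ 0.4798 -0.0057  0.    ]
-0.03 [300.3 226.3] [ 0.4728 -0.0552  0.    ]
-0.095 [296.4 281.3] [ 0.4636 -0.1196  0.    ]
```

View pics/w1.png

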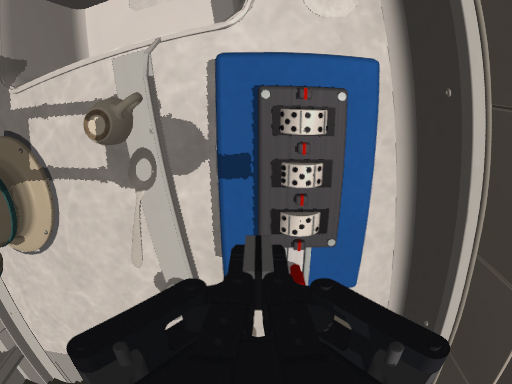

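The wrist view shows the wheels at about (304,121), (302,175) and (300,223), and the red marks near u≈303. I'll zoom in to read the faces.

Run:
```python
import cv2
im=cv2.imread("pics/w1.png");cv2.imwrite("pics/w1z.png",cv2.resize(im[82:254,262:348],None,fx=3.4*1,fy=3.4,interpolation=cv2.INTER_CUBIC))
```

```text
(no output)
```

View pics/w1z.png

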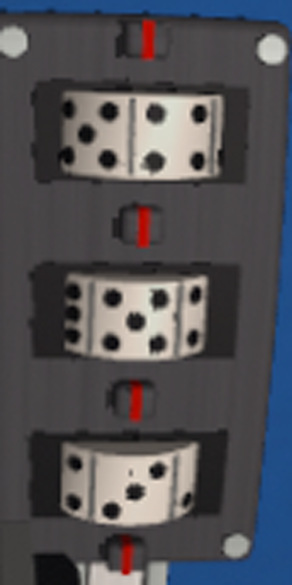

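The zoom shows wheel A with 4 just right of top and the 4|5 seam near the mark. Wheel B has 5 nearly on top and wheel C has 3 nearly on top. Next I'll compute the angles.

```bash
cat >> h.py <<'E'
th0=np.radians(-8.1);bx=np.array([np.cos(th0),np.sin(th0),0]);by=np.array([-bx[1],bx[0],0]);bz=np.array([0,0,1.]);O=np.array([.4778,-.026,0])
B=np.array([bx,by,bz])
def ang(c,u,v,dz=0):
    o,d=ray(c,u,v,True); o=B@(o-O)-[0,0,.092+dz]; d=B@d
    a=d[0]**2+d[2]**2;b=o[0]*d[0]+o[2]*d[2];q=o[0]**2+o[2]**2-.024**2
    p=o+d*(-b-np.sqrt(b*b-a*q))/a
    return np.degrees(np.arctan2(p[0],p[2])),p[1]*1000
E
python3 - <<'E'
from h import *
c=np.load("w1c.npy",allow_pickle=True).item()
print("cam box",(B@(-np.array(c['R']).T@c['t']-O)).round(3))
for n,p in dict(Asep=(131,138),A4=(178,137),Bl=(92,315),B5=(136,321),Br=(180,315),Cl=(92,485),C3=(135,491),Cr=(178,485)).items():
    u,v=p[0]/3.4+262-.35,p[1]/3.4+82-.35
    print(n,[np.round(ang(c,u,v,dz),1).tolist() for dz in(-.004,0,.004)])
E
```

```text
cam box [-0.041  0.092  0.373]
Asep [[-10.3, 68.5], [-11.6, 68.9], [-12.9, 69.2]]
A4 [[20.3, 69.0], [18.3, 69.4], [16.3, 69.8]]
Bl [[-32.8, 19.8], [-34.0, 20.9], [-35.1, 21.9]]
B5 [[-3.3, 19.2], [-4.8, 20.4], [-6.2, 21.5]]
Br [[27.8, 20.3], [25.4, 21.5], [23.2, 22.7]]
Cl [[-28.3, -30.6], [-29.5, -28.8], [-30.6, -27.1]]
C3 [[2.0, -31.3], [0.4, -29.4], [-1.1, -27.5]]
Cr [[36.5, -31.7], [33.6, -29.5], [30.9, -27.4]]
```

Estimated turns are A ≈ 198° (needs -78°, -33 mm), B ≈ 236° (+4°, +1.8 mm) and C ≈ 121° (-61°, -25.5 mm). I'll move to just above wheel A, 8 mm past its top.

Call:
step_arm --series '[[[3,2.4,0,0,0,0,0],[5.94,4.81,2,0,0,0,0],[5.94,4.81,5,0,0,0,0],[5.94,4.81,8,0,0,0,0],[5.94,4.81,10,0,0,0,0],[5.94,4.81,10.9,0,0,0,0],[5.94,4.81,10.9,0,0,0,0],[5.94,4.81,10.9,0,0,0,0]]]'

```text
time: 3.15
tcp_pos: [0.4961, 0.0422, 0.2967]
tool_rot: [179.9, -0.0, 81.9]
ft_force: [-0.4, 0.2, 0.4]
gripper_width: 0.0003
grasp_force: 0.0
```

Run:
```python
from h import *
s=ctrl.get_state();print(s['tcp_pos'],s['tool_rot'],s['ft_force'])
print("box xy",B@(s['tcp_pos']-O))
```

```text
[0.49605853 0.04220369 0.29669641] [ 1.79886185e+02 -1.72347961e-02  8.19472325e+01] [-0.36644882  0.22140809  0.38101639]
box xy [0.00846639 0.07009592 0.29669641]
```

Call:
step_arm --series '[[[0,0,0.1,0,0,0,0],[0,0,0.2,0,0,0,0],[0,0,0.25,0,0,0,0],[0,0,0.3,0,0,0,0],[0,0,0.3,0,0,0,0],[0,0,0.3,0,0,0,0],[0,0,0.3,0,0,0,0],[0,0,0.3,0,0,0,0]]]'

```text
time: 4.15
tcp_pos: [0.4959, 0.042, 0.2927]
tool_rot: [180.0, -0.0, 81.9]
ft_force: [-0.4, 0.0, 0.0]
gripper_width: 0.0001
grasp_force: 0.0
```

Call:
step_arm --series '[[[0,0,0.02,0,0,0,0],[0,0,0.04,0,0,0,0],[0,0,0.06,0,0,0,0],[0,0,0.08,0,0,0,0],[0,0,0.08,0,0,0,0],[0,0,0.08,0,0,0,0],[0,0,0.08,0,0,0,0],[0,0,0.08,0,0,0,0]]]'

```text
time: 5.15
tcp_pos: [0.4959, 0.042, 0.2919]
tool_rot: [180.0, -0.0, 81.9]
ft_force: [-1.4, 0.7, 0.1]
gripper_width: -0.0002
grasp_force: 0.0
```

Call:
step_arm --series '[[[0,0,0.02,0,0,0,0],[0,0,0.04,0,0,0,0],[0,0,0.06,0,0,0,0],[0,0,0.08,0,0,0,0],[0,0,0.08,0,0,0,0],[0,0,0.08,0,0,0,0],[0,0,0.08,0,0,0,0],[0,0,0.08,0,0,0,0]]]'

```text
time: 6.15
tcp_pos: [0.4959, 0.042, 0.2911]
tool_rot: [180.0, -0.0, 81.9]
ft_force: [0.9, -0.3, -0.0]
gripper_width: -0.0005
grasp_force: 0.0
```

Call:
step_arm --series '[[[0,0,0.02,0,0,0,0],[0,0,0.04,0,0,0,0],[0,0,0.06,0,0,0,0],[0,0,0.08,0,0,0,0],[0,0,0.08,0,0,0,0],[0,0,0.08,0,0,0,0],[0,0,0.08,0,0,0,0],[0,0,0.08,0,0,0,0]]]'

```text
time: 7.15
tcp_pos: [0.496, 0.042, 0.2906]
tool_rot: [180.0, -0.0, 81.9]
ft_force: [-1.3, -0.3, 5.0]
gripper_width: 0.0001
grasp_force: 2.6
```

Contact found: 5 N at TCP z 0.2906, with a stiffness of about 15 N/mm. Now a slow stroke towards the robot.

Call:
step_arm --series '[[[0,-0.1,0.01,0,0,0,0],[0,-0.3,0.01,0,0,0,0],[0,-0.5,0.01,0,0,0,0],[0,-0.7,0.01,0,0,0,0],[0,-0.9,0.01,0,0,0,0],[0,-1.1,0.01,0,0,0,0],[0,-1.2,0.01,0,0,0,0],[0,-1.2,0.01,0,0,0,0]]]'

```text
time: 8.15
tcp_pos: [0.4843, 0.0436, 0.2906]
tool_rot: [179.9, -0.0, 81.9]
ft_force: [1.0, -0.4, 5.6]
gripper_width: 0.0003
grasp_force: 2.8
```

Run:
```python
from h import *
s=ctrl.get_state();print(s['tcp_pos'],s['ft_force'],"box",B@(s['tcp_pos']-O))
c=ctrl.calibration("wrist");im=ctrl.capture("wrist")[:,:,::-1].copy();np.save("w2c.npy",c,allow_pickle=True);cv2.imwrite("pics/w2.png",im)
P=[proj(c,O+by*y+[0,0,.116],True) for y in(.07,.02,-.03)];print(P)
u,v=P[0].astype(int);cv2.imwrite("pics/w2z.png",cv2.resize(im[max(v-75,0):v+75,u-75:u+75],None,fx=4,fy=4,interpolation=cv2.INTER_CUBIC));print(u,v)
```

```text
[0.48433812 0.04363518 0.29064899] [ 0.98571637 -0.40829252  5.58487695] box [-0.00333879  0.06986171  0.29064899]
[array([264.2298493 , 248.27039638]), array([263.41304404, 315.23401693]), array([262.6815611 , 362.82090132])]
264 248
```

View pics/w2z.png

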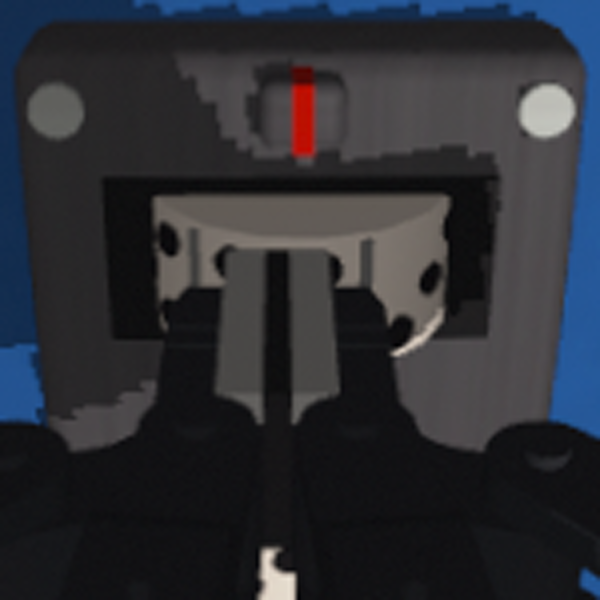

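The view shows the wheel rolled without slip, with the 4-face now about 8° to the robot side of the red mark (crop x≈302). I'll roll on another 5 mm, lift and go back for the next stroke.

Call:
step_arm --series '[[[0,-0.2,0,0,0,0,0],[0,-0.4,0,0,0,0,0],[0,-0.5,0,0,0,0,0],[0,-0.5,0,0,0,0,0],[0,-0.5,-0.5,0,0,0,0],[0,0.4,-0.5,0,0,0,0],[0,1.1,-0.4,0,0,0,0],[0,1.1,-0.1,0,0,0,0]]]'

```text
time: 9.2
tcp_pos: [0.4956, 0.042, 0.2908]
tool_rot: [180.0, -0.0, 81.9]
ft_force: [-0.5, -0.5, 0.7]
gripper_width: -0.0001
grasp_force: 0.0
```

Call:
step_arm --series '[[[0,0,0.05,0,0,0,0],[0,0,0.1,0,0,0,0],[0,0,0.1,0,0,0,0],[0,-0.4,0.1,0,0,0,0],[0,-0.8,0.1,0,0,0,0],[0,-1.2,0.1,0,0,0,0],[0,-1.5,0.1,0,0,0,0],[0,-1.5,0.1,0,0,0,0]]]'

```text
time: 10.2
tcp_pos: [0.4793, 0.0443, 0.2903]
tool_rot: [-179.9, -0.0, 81.9]
ft_force: [-0.1, 0.4, 6.5]
gripper_width: 0.0002
grasp_force: 3.0
```

Call:
step_arm --series '[[[0,0,-2,0,0,0,0],[0,0.5,-5,0,0,0,0],[-3,1,-7,0,0,0,0],[-6,1.7,-9,0,0,0,0],[-10,1.7,-9,0,0,0,0],[-10,1.7,-9,0,0,0,0],[-10,1.7,-9,0,0,0,0],[-10,1.7,-9,0,0,0,0]]]'

```text
time: 11.2
tcp_pos: [0.4825, -0.0562, 0.3796]
tool_rot: [-179.9, -0.0, 82.0]
ft_force: [0.6, -0.1, -0.3]
gripper_width: -0.0
grasp_force: 0.0
```

Run:
```python
from h import *
s=ctrl.get_state();print(s['tcp_pos'],s['ft_force'],"box",B@(s['tcp_pos']-O))
c=ctrl.calibration("wrist");im=ctrl.capture("wrist")[:,:,::-1].copy();np.save("w3c.npy",c,allow_pickle=True);cv2.imwrite("pics/w3.png",im)
P=[proj(c,O+by*y+[0,0,.116],True).round(1) for y in(.07,.02,-.03)];print(P)
u,v=((P[0]+P[1])/2).astype(int);a,b=max(v-75,0),u-60;print(a,b);cv2.imwrite("pics/w3z.png",cv2.resize(im[a:a+148,b:b+110],None,fx=4,fy=4,interpolation=cv2.INTER_CUBIC))
```

```text
[ 0.48254772 -0.05623438  0.37959275] [ 0.56240048 -0.12085672 -0.28612574] box [ 0.00896041 -0.02926379  0.37959275]
[array([247.5,  72.7]), array([247.8, 136.2]), array([248.3, 196.3])]
29 187
```

View pics/w3z.png

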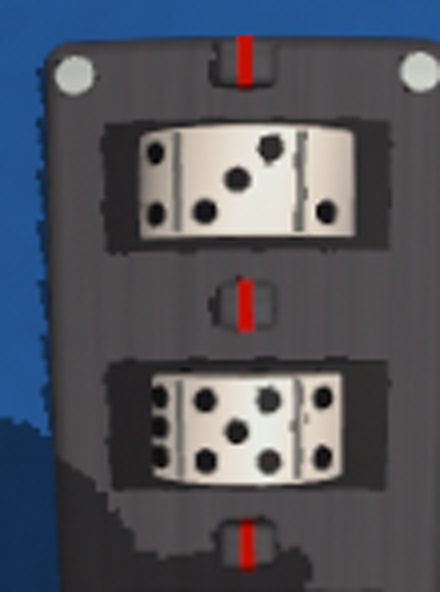

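Wheel A now shows 3 on top (seams at crop x 178 and 300). Wheel B shows 5 (seams 179 and 297). I'll compute the residuals.

Run:
```python
from h import *
c=np.load("w3c.npy",allow_pickle=True).item()
for n,p in dict(m1=(244,62),Al=(178,181),A3=(238,180),Ar=(300,181),Bl=(179,430),B5=(236,431),Br=(297,430)).items():
    u,v=p[0]/4+187-.4,p[1]/4+29-.4
    print(n,[np.round(ang(c,u,v,dz),1).tolist() for dz in(-.004,0,.002)], (B@(onz(c,u,v,.109,True)-O)).round(4))
```

```text
m1 [[-0.2, 93.4], [0.1, 92.7], [0.3, 92.4]] [-0.0002  0.0939  0.109 ]
Al [[-33.8, 69.9], [-32.7, 69.5], [-32.1, 69.4]] [-0.0132  0.0698  0.109 ]
A3 [[-3.0, 69.6], [-2.6, 69.3], [-2.4, 69.1]] [-0.0014  0.0698  0.109 ]
Ar [[26.8, 69.5], [26.7, 69.2], [26.6, 69.1]] [0.0108 0.0696 0.109 ]
Bl [[-34.8, 19.0], [-33.7, 19.6], [-33.2, 19.9]] [-0.0136  0.0192  0.109 ]
B5 [[-4.5, 19.3], [-4.1, 19.9], [-3.9, 20.2]] [-0.002   0.0189  0.109 ]
Br [[25.5, 19.2], [25.4, 19.8], [25.4, 20.1]] [0.0103 0.0191 0.109 ]
```

A is within 3° of its mark and B within 4° of its, well inside tolerance, so I'll leave both. Next is wheel C.

Call:
step_arm --series '[[[-0.07,-0.2,3,0,0,0,0],[-0.07,-0.2,6,0,0,0,0],[-0.07,-0.2,7.5,0,0,0,0],[-0.07,-0.2,8.2,0,0,0,0],[-0.07,-0.2,8.5,0,0,0,0],[-0.07,-0.2,8.6,0,0,0,0],[-0.07,-0.2,8.6,0,0,0,0],[-0.07,-0.2,8.6,0,0,0,0]]]'

```text
time: 12.25
tcp_pos: [0.4808, -0.0576, 0.2946]
tool_rot: [179.9, 0.0, 81.9]
ft_force: [-0.1, 0.2, -0.2]
gripper_width: 0.0
grasp_force: 0.0
```

Call:
step_arm --series '[[[0,0,0.02,0,0,0,0],[0,0,0.04,0,0,0,0],[0,0,0.06,0,0,0,0],[0,0,0.08,0,0,0,0],[0,0,0.08,0,0,0,0],[0,0,0.08,0,0,0,0],[0,0,0.08,0,0,0,0],[0,0,0.08,0,0,0,0]]]'

```text
time: 13.25
tcp_pos: [0.4807, -0.0576, 0.2934]
tool_rot: [180.0, -0.0, 81.9]
ft_force: [-0.4, -0.7, -0.3]
gripper_width: -0.0
grasp_force: 0.0
```

Call:
step_arm --series '[[[0,0,0.02,0,0,0,0],[0,0,0.04,0,0,0,0],[0,0,0.06,0,0,0,0],[0,0,0.08,0,0,0,0],[0,0,0.08,0,0,0,0],[0,0,0.08,0,0,0,0],[0,0,0.08,0,0,0,0],[0,0,0.08,0,0,0,0]]]'

```text
time: 14.25
tcp_pos: [0.4807, -0.0576, 0.2926]
tool_rot: [180.0, -0.0, 81.9]
ft_force: [0.2, -0.5, -0.5]
gripper_width: 0.0
grasp_force: 0.0
```

Call:
step_arm --series '[[[0,0,0.02,0,0,0,0],[0,0,0.04,0,0,0,0],[0,0,0.06,0,0,0,0],[0,0,0.08,0,0,0,0],[0,0,0.08,0,0,0,0],[0,0,0.08,0,0,0,0],[0,0,0.08,0,0,0,0],[0,0,0.08,0,0,0,0]]]'

```text
time: 15.25
tcp_pos: [0.4807, -0.0576, 0.2918]
tool_rot: [180.0, -0.0, 81.9]
ft_force: [0.9, 0.2, -0.4]
gripper_width: -0.0002
grasp_force: 0.0
```

Call:
step_arm --series '[[[0,0,0.02,0,0,0,0],[0,0,0.04,0,0,0,0],[0,0,0.06,0,0,0,0],[0,0,0.08,0,0,0,0],[0,0,0.08,0,0,0,0],[0,0,0.08,0,0,0,0],[0,0,0.08,0,0,0,0],[0,0,0.08,0,0,0,0]]]'

```text
time: 16.25
tcp_pos: [0.4807, -0.0576, 0.291]
tool_rot: [180.0, -0.0, 81.9]
ft_force: [0.7, 0.8, -0.3]
gripper_width: 0.0002
grasp_force: 0.0
```

Call:
step_arm --series '[[[0,0,0.02,0,0,0,0],[0,0,0.04,0,0,0,0],[0,0,0.06,0,0,0,0],[0,0,0.08,0,0,0,0],[0,0,0.08,0,0,0,0],[0,0,0.08,0,0,0,0],[0,0,0.08,0,0,0,0],[0,0,0.08,0,0,0,0]]]'

```text
time: 17.25
tcp_pos: [0.4807, -0.0576, 0.2902]
tool_rot: [180.0, -0.0, 81.9]
ft_force: [-0.3, 0.6, 0.4]
gripper_width: -0.0003
grasp_force: 0.0
```

Call:
step_arm --series '[[[0,0,0.02,0,0,0,0],[0,0,0.04,0,0,0,0],[0,0,0.06,0,0,0,0],[0,0,0.08,0,0,0,0],[0,0,0.08,0,0,0,0],[0,0,0.08,0,0,0,0],[0,0,0.08,0,0,0,0],[0,0,0.08,0,0,0,0]]]'

```text
time: 18.25
tcp_pos: [0.4807, -0.0576, 0.2894]
tool_rot: [180.0, -0.0, 81.9]
ft_force: [0.1, 0.6, -0.6]
gripper_width: -0.0
grasp_force: 0.0
```

Call:
step_arm --series '[[[0,0,0.02,0,0,0,0],[0,0,0.04,0,0,0,0],[0,0,0.06,0,0,0,0],[0,0,0.08,0,0,0,0],[0,0,0.08,0,0,0,0],[0,0,0.08,0,0,0,0],[0,0,0.08,0,0,0,0],[0,0,0.08,0,0,0,0]]]'

```text
time: 19.25
tcp_pos: [0.4807, -0.0576, 0.2886]
tool_rot: [180.0, -0.0, 81.9]
ft_force: [-0.3, 0.1, 0.4]
gripper_width: 0.0
grasp_force: 0.0
```

Call:
step_arm --series '[[[0,0,0.02,0,0,0,0],[0,0,0.04,0,0,0,0],[0,0,0.06,0,0,0,0],[0,0,0.08,0,0,0,0],[0,0,0.08,0,0,0,0],[0,0,0.08,0,0,0,0],[0,0,0.08,0,0,0,0],[0,0,0.08,0,0,0,0]]]'

```text
time: 20.25
tcp_pos: [0.4807, -0.0576, 0.2878]
tool_rot: [180.0, -0.0, 81.9]
ft_force: [1.1, -0.5, 0.8]
gripper_width: 0.0002
grasp_force: 0.0
```

Call:
step_arm --series '[[[0,0,0.02,0,0,0,0],[0,0,0.04,0,0,0,0],[0,0,0.06,0,0,0,0],[0,0,0.08,0,0,0,0],[0,0,0.08,0,0,0,0],[0,0,0.08,0,0,0,0],[0,0,0.08,0,0,0,0],[0,0,0.08,0,0,0,0]]]'

```text
time: 21.25
tcp_pos: [0.4808, -0.0576, 0.2873]
tool_rot: [180.0, -0.0, 81.9]
ft_force: [-1.0, 0.4, 5.1]
gripper_width: 0.0001
grasp_force: 2.6
```

Contact at 5 N. Now stroke 1 on wheel C (14 mm), then lift and return.

Call:
step_arm --series '[[[0,-0.1,0.01,0,0,0,0],[0,-0.3,0.01,0,0,0,0],[0,-0.5,0.01,0,0,0,0],[0,-0.7,0.01,0,0,0,0],[0,-0.9,0.01,0,0,0,0],[0,-1.1,0.01,0,0,0,0],[0,-1.3,0.01,0,0,0,0],[0,-1.4,0.01,0,0,0,0]]]'

```text
time: 22.25
tcp_pos: [0.4672, -0.0557, 0.2873]
tool_rot: [179.9, 0.0, 81.9]
ft_force: [1.1, 0.1, 4.5]
gripper_width: 0.0
grasp_force: 2.4
```

Call:
step_arm --series '[[[0,0,0,0,0,0,0],[0,0,-0.4,0,0,0,0],[0,0,-0.5,0,0,0,0],[0,0.5,-0.5,0,0,0,0],[0,1,-0.5,0,0,0,0],[0,1.4,-0.5,0,0,0,0],[0,1.4,-0.3,0,0,0,0],[0,1.4,-0.1,0,0,0,0]]]'

```text
time: 23.25
tcp_pos: [0.4806, -0.0575, 0.2876]
tool_rot: [-180.0, -0.0, 81.9]
ft_force: [-0.7, 0.4, -0.5]
gripper_width: 0.0005
grasp_force: 0.0
```

Call:
step_arm --series '[[[0,0,0.05,0,0,0,0],[0,0,0.1,0,0,0,0],[0,0,0.1,0,0,0,0],[0,-0.3,0.1,0,0,0,0],[0,-0.6,0.1,0,0,0,0],[0,-0.9,0.1,0,0,0,0],[0,-1.15,0.1,0,0,0,0],[0,-1.15,0.1,0,0,0,0]]]'

```text
time: 24.25
tcp_pos: [0.4692, -0.0559, 0.2873]
tool_rot: [180.0, -0.0, 81.9]
ft_force: [0.9, 1.0, 5.2]
gripper_width: 0.0002
grasp_force: 3.0
```

Call:
step_arm --series '[[[0,0,-2,0,0,0,0],[0,0.2,-6,0,0,0,0],[-2,0.4,-9,0,0,0,0],[-5,0.4,-9,0,0,0,0.5],[-6.4,0.4,-9,0,0,0,0.5],[-6.4,0.4,-9,0,0,0,0.5],[-6.4,0.4,-9,0,0,0,0.5],[-6.4,0.4,-9,0,0,0,0.5]]]'

```text
time: 25.25
tcp_pos: [0.4642, -0.1192, 0.3765]
tool_rot: [-179.9, -0.0, 82.0]
ft_force: [-0.1, 0.6, 0.5]
gripper_width: 0.0423
grasp_force: 0.0
```

Run:
```python
from h import *
s=ctrl.get_state();print(s['tcp_pos'],s['gripper_width'],"box",B@(s['tcp_pos']-O))
c=ctrl.calibration("wrist");im=ctrl.capture("wrist")[:,:,::-1].copy();np.save("w4c.npy",c,allow_pickle=True);cv2.imwrite("pics/w4.png",im)
P=[proj(c,O+by*y+[0,0,.116],True).round(1) for y in(.07,.02,-.03,-.095)];print(P)
cv2.imwrite("pics/w4z.png",cv2.resize(im[0:300,150:350],None,fx=2,fy=2,interpolation=cv2.INTER_CUBIC))
hsv=cv2.cvtColor(im,cv2.COLOR_BGR2HSV)
n,l,st,ce=cv2.connectedComponentsWithStats(cv2.inRange(hsv,(0,150,80),(6,255,255))|cv2.inRange(hsv,(174,150,80),(180,255,255)))
for i in range(1,n):
    if st[i,4]>8: print("red",st[i],ce[i].round(1),(B@(onz(c,*ce[i],.1285,True)-O)).round(4))
```

```text
[ 0.46423148 -0.11918356  0.37649335] 0.042309394169636035 box [-3.03474598e-04 -9.41657488e-02  3.76493355e-01]
[array([259.4,  -7.6]), array([259.4,  53.2]), array([259.3, 117.7]), array([259.2, 197.6])]
red [258  19   4  13  52] [259.5  25. ] [0.     0.0396 0.1285]
red [258  80   4  13  51] [259.5  86.1] [ 0.     -0.006   0.1285]
red [258 142   4  13  50] [259.5 148.2] [ 1.000e-04 -5.180e-02  1.285e-01]
red [251 183  19  30 440] [259.5 197.9] [ 0.0002 -0.0908  0.1285]
```

View pics/w4z.png

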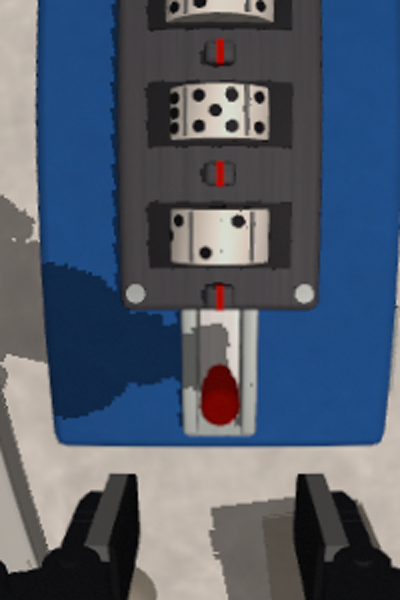

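C shows 2 in line with its mark (seams at crop x 187 and 250, mark 219), and the knob sits at box (0,-95). All three wheels are set, so I'll descend on the knob and grip it.

Call:
step_arm --series '[[[-0.08,0,3,0,0,0,0.5],[-0.08,0,6,0,0,0,0.5],[-0.08,0,8,0,0,0,0.5],[-0.08,0,9.5,0,0,0,0.5],[-0.08,0,10.3,0,0,0,0.5],[-0.08,0,10.3,0,0,0,0.5],[-0.08,0,10.3,0,0,0,0.15],[-0.08,0,10.3,0,0,0,0.1]]]' --force 25

```text
time: 26.3
tcp_pos: [0.4647, -0.1208, 0.2747]
tool_rot: [179.9, 0.0, 81.9]
ft_force: [0.4, -0.2, 0.9]
gripper_width: 0.0152
grasp_force: 24.8
```

Call:
step_arm --series '[[[0,0,0,0,0,0,0.1],[0,0,0,0,0,0,0.1],[0,0,0,0,0,0,0.1],[0,0,0,0,0,0,0.1],[0,0,0,0,0,0,0.1],[0,0,0,0,0,0,0.1],[0,0,0,0,0,0,0.1],[0,0,0,0,0,0,0.1]]]'

```text
time: 27.3
tcp_pos: [0.4647, -0.1208, 0.2746]
tool_rot: [179.9, 0.0, 81.9]
ft_force: [1.5, 1.0, 6.3]
gripper_width: 0.0149
grasp_force: 25.2
```

Gripped. I'll pull gently first and check the force.

Call:
step_arm --series '[[[-0.05,0,0,0,0,0,0.1],[-0.1,0,0,0,0,0,0.1],[-0.15,0,0,0,0,0,0.1],[-0.2,0,0,0,0,0,0.1],[-0.25,0,0,0,0,0,0.1],[-0.3,0,0,0,0,0,0.1],[-0.3,0,0,0,0,0,0.1],[-0.3,0,0,0,0,0,0.1]]]'

```text
time: 28.3
tcp_pos: [0.4644, -0.123, 0.2746]
tool_rot: [179.9, -0.1, 81.9]
ft_force: [2.5, 3.8, 6.6]
gripper_width: 0.0151
grasp_force: 25.3
```

Call:
step_arm --series '[[[-0.15,0,0,0,0,0,0.1],[-0.3,0,0,0,0,0,0.1],[-0.45,0,0,0,0,0,0.1],[-0.6,0,0,0,0,0,0.1],[-0.75,0,0,0,0,0,0.1],[-0.9,0,0,0,0,0,0.1],[-1,0,0,0,0,0,0.1],[-1,0,0,0,0,0,0.1]]]'

```text
time: 29.3
tcp_pos: [0.4629, -0.1337, 0.2746]
tool_rot: [179.9, 0.0, 81.9]
ft_force: [1.4, 0.3, 5.6]
gripper_width: 0.015
grasp_force: 25.2
```

The bolt moves freely. Drawing it the rest of the way, to about 25.5 mm.

Call:
step_arm --series '[[[-0.2,0,0,0,0,0,0.1],[-0.4,0,0,0,0,0,0.1],[-0.6,0,0,0,0,0,0.1],[-0.8,0,0,0,0,0,0.1],[-1,0,0,0,0,0,0.1],[-1.15,0,0,0,0,0,0.1],[-1.25,0,0,0,0,0,0.1],[-1.25,0,0,0,0,0,0.1]]]'

```text
time: 30.3
tcp_pos: [0.4611, -0.1458, 0.2746]
tool_rot: [179.9, -0.1, 81.9]
ft_force: [2.3, 2.7, 6.2]
gripper_width: 0.0153
grasp_force: 25.3
```

Call:
step_arm --series '[[[-0.03,0,0,0,0,0,0.1],[-0.06,0,0,0,0,0,0.1],[-0.1,0,0,0,0,0,0.1],[-0.1,0,0,0,0,0,0.1],[-0.1,0,0,0,0,0,0.1],[-0.1,0,0,0,0,0,0.1],[-0.1,0,0,0,0,0,0.1],[-0.1,0,0,0,0,0,0.1]]]'

```text
time: 31.3
tcp_pos: [0.4611, -0.1461, 0.2746]
tool_rot: [179.9, -0.1, 81.9]
ft_force: [1.8, 3.9, 5.9]
gripper_width: 0.0144
grasp_force: 25.3
```

The tool has stopped at the end of travel. I'll open, lift and check.

Call:
step_arm --series '[[[0,0,0,0,0,0,0.5],[0,0,0,0,0,0,0.5],[0,0,0,0,0,0,0.5],[0,0,-1,0,0,0,0.5],[0,0,-4,0,0,0,0.5],[0,0,-8,0,0,0,0.5],[0,0,-10,0,0,0,0.5],[0,0,-10,0,0,0,0.5]]]'

```text
time: 32.3
tcp_pos: [0.4608, -0.1472, 0.3759]
tool_rot: [179.7, 0.1, 81.9]
ft_force: [1.0, -1.1, 0.1]
gripper_width: 0.0428
grasp_force: 0.0
```

Run:
```python
from h import *
s=ctrl.get_state();print(s['tcp_pos'],s['ft_force'])
c=ctrl.calibration("wrist");im=ctrl.capture("wrist")[:,:,::-1].copy();cv2.imwrite("pics/w5.png",im)
print([proj(c,O+by*y+[0,0,.116],True).round(1) for y in(-.095,-.12)])
cv2.imwrite("pics/w5z.png",cv2.resize(im[0:300,150:350],None,fx=2,fy=2,interpolation=cv2.INTER_CUBIC))
hsv=cv2.cvtColor(im,cv2.COLOR_BGR2HSV)
n,l,st,ce=cv2.connectedComponentsWithStats(cv2.inRange(hsv,(0,150,80),(6,255,255))|cv2.inRange(hsv,(174,150,80),(180,255,255)))
for i in range(1,n):
    if st[i,4]>8: print("red",st[i],ce[i].round(1),(B@(onz(c,*ce[i],.1285,True)-O)).round(4))
```

```text
[ 0.4608134  -0.14715193  0.37594993] [ 0.98938866 -1.08321643  0.13087882]
[array([256.7, 163.6]), array([256.8, 193.5])]
red [255  45   5  13  52] [256.6  51. ] [-1.000e-04 -8.900e-03  1.285e-01]
red [255 107   5  13  54] [256.6 113.2] [-1.000e-04 -5.440e-02  1.285e-01]
red [248 179  19  29 375] [257.1 195. ] [ 0.0002 -0.1169  0.1285]
```

View pics/w5z.png

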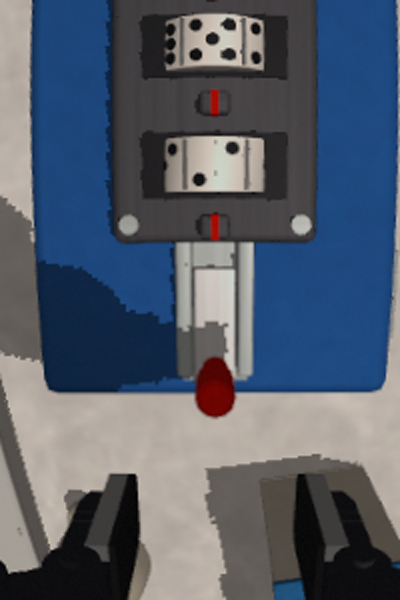

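The view shows the bolt drawn, with the knob at crop (214,390), about 25 mm further out. The wheels are still set, and the gripper is clear.

```bash
python3 -c "
from workcell import ctrl
print(ctrl.job_done())"
```

```text
the job is handed in; nothing more can be done
None
```

The box is unlocked and handed in at about 32 s: the wheels read 3, 5 and 2, pressed at about 5–6.5 N in the readings. Wheel B already showed 5 about 4° off its mark, so I left it. Then I drew the bolt fully out (about 25 mm), and the gripper is clear of everything.

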